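Pop open the clipper-blade case and lead its lid back

ROBOT

A 6-joint arm with a two-finger parallel gripper is mounted at the origin on the work surface. World frame = base frame: x ahead of the robot, y to its left, z up, the work surface at z = 0. Lengths are in m, angles in rad, forces in N, time in s.
With the tool pointing down it reaches from about 0.35 to 0.775 m from the base axis. Payload 7.3 kg.
Tool frame: the origin (TCP) lies at the very end of the fingers, on their centre line; the grasp point (between the pads) lies 19 mm behind it; z points along the fingers, y is the line along which they close (so a half turn about z gives the same grasp; the last joint's range is limited). The gripper opens to 92 mm and grips with 3 to 60 N. Pads are 19 mm wide; open, the fingers measure 130 mm over their backs; the gripper's body (75 mm by 190 mm) begins 47 mm behind the grasp point.
Start: joints at [1.078, 0.342, 1.524, -0, 1.275, -0.146], TCP at [0.178, 0.494, 0.227] pointing down, gripper open.
Joint ranges: [-2.53, 2.53], [-0.77, 2.02], [0.04, 2.7], [-1, 4.14], [0.28, 2.66], [-3.11, 3.11]. Speed limits (rad/s): [2.57, 2.57, 3.14, 3.14, 3.14, 3.14].

INTERFACE

Orientations are given as [roll, pitch, yaw] about the fixed x, y, z axes, in that order (R = Rz(yaw) Ry(pitch) Rx(roll)).
In Python, from cell import observe, read_camera, get_calibration, hand_in, search_frame gives the robot as it stands.
- The arm moves only by the tool step_arm, never from a script. Its argument "commands" is a list of rows, each an object with "translation": the shift along the tool's x, y, z in mm, a list of three; "roll": the turn about the tool's z in rad. In form: [{"translation": [x, y, z], "roll": roll}, ...]. A call has 1 to 20 rows; each row shifts and turns the commanded pose from where the row before left it, along the tool's axes as they then stand; what a row does not reach is not made up. A row lasts 1/12 s, in which the tool goes at most 41.7 mm and 7.16 degrees, less where a joint would pass 70% of its speed; a pose out of reach is approached as far as the arm can. A call is refused whole if a number of a shift passes 41.7 or a number of a turn 0.125, either way. A call with a gripper value outside its range is refused whole. "fingers" is the opening, from 0 (shut) to 1 (fully open), set as the call begins (left out, the last holds). The fingers move at their own pace and stop on an object; "grip_force" is the grip in N (left out, the last holds). Time passes only in rows, so rows that do not move let the fingers close. It gives the time, the measured TCP pose, the force, the opening and the grip force at its end, in the units of the state.
- observe(): the state, without advancing time (a new reading comes with each control period).
- read_camera(name): name is "scene" or "top" or "wrist"; returns the picture (480x640x3 uint8, red, green, blue); there is no depth.
- get_calibration(name): a dict with "camera_matrix" (3x3 intrinsics, pixels), "world_from_camera" (4x4, takes a point from camera to world coordinates). Camera axes: x right, y up, looking along -z (the intrinsics and any distortion apply to the point x, -y, -z); pixel columns grow to the right and rows downward; lengths in m; the calibration is good to about 2 mm. A picture is of the moment at which its call begins: read the wrist's pose just before it. get_calibration takes no time and is no camera call; for the wrist camera it gives the pose at the moment of the call.
- hand_in(): hands the job in; it is judged then, once.
Trained networks look in the newest picture that a camera, given by its name, has taken for a name from the list of things; names that differ only in an ending like _2 or _b are one class to them, and where a whole thing is asked for, a point or a joint stands for the part that bears it (a point fixed in the world has none). Each returns a list of dicts, best first, with "confidence" (0 to 1); they miss things now and then, are a little off and sometimes report something else, mostly with a low value. They report only what shows in the picture. A call takes as long as a camera call.
- search_frame(camera, name): "at" ([x, y, z] in m, in world coordinates, good to about 4 mm: the middle of the surface that is visible of it).
The state is a dict: "time": time; "qpos": joint angles; "qvel": joint speeds; "joint_efforts": joint torques, N m; "tool_pos": TCP position; "tool_rot": TCP orientation; "contact_force": force on the tool from outside, world axes, zero at the start; "torque": the same for the moment, N m; "opening": finger opening in m; "grip_force": force on a finger pad.
Only numpy, scipy, OpenCV 4.12 (cv2) and the standard library are available. Lean on these libraries where they do the work, as an engineer would, in place of code of your own. Each camera call takes 0.05 s, during which the arm holds its last target. There are 200 camera calls.

TASK

Press the release button on the front ledge of the clipper-blade case so that its sprung lid pops up, then steady the lid with the fingers and lead it gently back until it rests fully open on its stop, ready for a blade to be taken out. Do not flick or slam the lid, and leave everything else on the station where it is.

Things in the scene. Friction and masses are not known exactly. Their poses are not given: they have to be found in the camera images.
- case: Grey plastic clipper-blade case, fixed on the 3 mm black mat. Origin: under the centre of its box part; local -x is the front (towards the robot, up to 0.35 rad of yaw), z up. Box 90 mm deep (x -45 to 45), 130 mm wide, walls 60 mm high. A solid ledge in front, 40 mm high, 130 mm wide, x -105 to -45, carries the button at x = -80, y = 0. A flat lid covers the box.
- button_top (a point): Centre of the top face of the release button: a plain aluminium disc, 28 mm in diameter, standing 9 mm proud of the ledge (49 mm above the case's underside) in a dark steel collar 38 mm across. It sits 33 mm in front of the lid's front edge.
- button (a joint): Travel of the release button in m, 0 out to 0.006 pressed fully down. Sprung: starts moving at 2 N, fully down at 5 N. The catch lets the lid go at about 0.003.
- lid (a joint): Lid angle in rad: 0 shut, 1.57 upright, 1.9 fully open on its stop. A catch holds it shut; once released, a spring plunger throws it up, it bobs (to at most 1.1) and rests ajar on the plunger at 1.0. Let go before upright it falls back to 1.0; past upright its weight carries it to the stop, where it stays. Over 5 rad/s counts as flicked or slammed.
- lid_edge (a point): Middle of the lid's free (front) edge, at half its thickness; moves with the lid, 92 mm from the hinge line. Its height is about 67 mm above the table when shut, 144 mm when ajar, 159 mm when upright.
- lid_hinge (a point): Middle of the lid's hinge line, which runs along the case's y at the back: local (45, 0, 64) mm of the case, fixed. The lid is a grey plate with an aluminium inlay, about 120 g, 92 mm deep, 130 mm wide, 8 mm thick, with a small catch toe (8 mm) under its left front corner. Shut fingertips pushing its inner face about 30 mm above the hinge at 0.05 m/s lead it gently (under 1 N).
- turntable: Lazy susan: round wooden platter 250 mm across that turns freely on a fixed base, top 22 mm above the mat, origin under its centre. Stands to one side of the case. It carries the tub, dish, comb and brush.
- clippers: Loose bystander: black hair clippers with a steel head, 155 x 42 x 36 mm, lying along x between case and turntable; origin on its underside.
- bottle: Loose bystander: amber glass bottle with a black cap, 58 mm in diameter, 150 mm high, beyond the turntable and the case; origin under its centre.
- tub: Loose bystander: closed round white tub, 66 mm in diameter, 60 mm high, on the turntable; origin under its centre.
- dish: Loose bystander: small glass dish, 72 mm across, 28 mm high, on the turntable; origin under its centre.
- comb: Loose bystander: steel comb, 170 x 26 x 4 mm, flat on the turntable; origin near the middle of its underside.
- brush: Loose bystander: orange plastic pin brush, 178 mm long, 50 mm wide, pins up, flat on the turntable; origin on its underside where handle meets head.

How it is judged:
By the outcome, as a careful person would: the job done as asked, in the order asked, and still so for the second after the job is handed in, with the robot touching nothing.
It also fails if it takes over 40 s, if anything falls off the work surface, if the arm or the gripper's body presses on something with over 40 N, if the wrist force passes 120 N, or if a joint passes its speed limit or range.

## Working session

There is one attempt and no reset: what is moved stays moved. The work goes in short steps, Python scripts to look and compute and a tool call to move; the robot and the scene stay as the last step left them, time stands still between calls to the robot, and variables do not carry over. Pictures are saved under pics/ and viewed, at most 10 in all, crops included, and the job is handed in when it is done.

Besides the shell and the picture viewer there is one more tool, called after "Emit:" in YAML: its name, and indented under it one key for each argument. step_arm: Moves the arm, as the interface text tells. Its arguments: {"type":"object","properties":{"commands":{"type":"array"},"fingers":{"type":"number"},"grip_force":{"type":"number"}},"required":["commands"]}

```bash
mkdir -p pics; python3 - <<'E'
from cell import *
import cv2,numpy as np
o=observe();print(o['time'],o['tool_pos'],o['tool_rot'],o['opening'],o['contact_force'])
for c in ['top','scene']:
    im=read_camera(c);cv2.imwrite(f'pics/{c}0.png',im[:,:,::-1])
    for n in ['button_top','lid_edge','lid_hinge','case','clippers','bottle','turntable']:
        print(c,n,[(np.round(d['at'],3).tolist(),round(d['confidence'],2)) for d in search_frame(c,n)[:2]])
E
```

```text
0.0 [0.17822879 0.49338839 0.2260531 ] [-3.14007899e+00 -2.16702450e-04  2.79479274e+00] 0.09164456556031526 [ 0.64314786 -0.74544224 -0.28098275]
top button_top [([0.482, -0.216, 0.053], 0.69)]
top lid_edge [([0.557, -0.21, 0.072], 0.78)]
top lid_hinge [([0.541, -0.21, 0.07], 0.8)]
top case [([0.534, -0.211, 0.072], 0.8)]
top clippers [([0.51, -0.006, 0.036], 0.87)]
top bottle [([0.789, -0.011, 0.1], 0.87), ([0.618, 0.278, 0.039], 0.6)]
top turntable [([0.573, 0.213, 0.024], 0.71), ([0.791, -0.014, 0.099], 0.31)]
scene button_top [([0.485, -0.217, 0.053], 0.38)]
scene lid_edge [([0.563, -0.214, 0.077], 0.79), ([0.483, -0.214, 0.053], 0.27)]
scene lid_hinge []
scene case [([0.58, -0.205, 0.056], 0.65)]
scene clippers [([0.528, -0.006, 0.038], 0.64)]
scene bottle [([0.819, -0.016, 0.089], 0.92), ([0.58, -0.203, 0.054], 0.45)]
scene turntable [([0.605, 0.215, 0.023], 0.86), ([0.576, -0.198, 0.053], 0.7)]
```

View images.

View pics/top0.png

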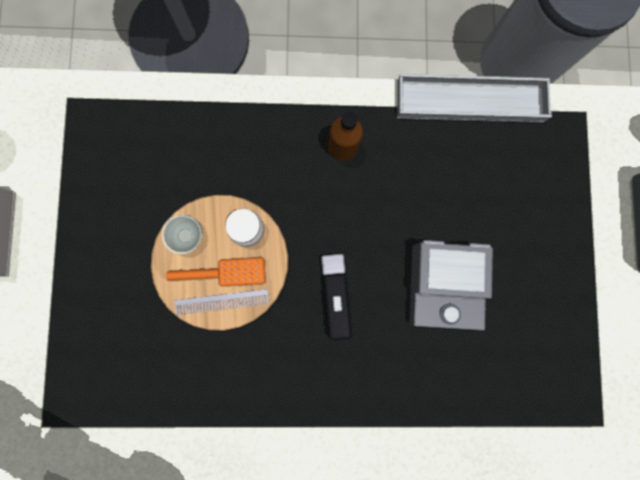

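View pics/scene0.png

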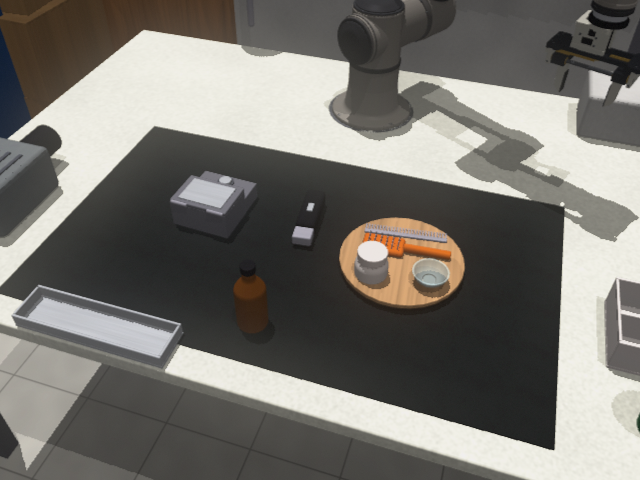

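Emit:
step_arm:
  commands:
    - {"translation": [0, 0, 0], "roll": -0.1157}
    - {"translation": [0, 0, 0], "roll": -0.1157}
    - {"translation": [0, 0, 0], "roll": -0.1157}
    - {"translation": [-28, -20, 0], "roll": 0}
    - {"translation": [-28, -30, 0], "roll": 0}
    - {"translation": [-28, -30, 0], "roll": 0}
    - {"translation": [-28, -30, 0], "roll": 0}
    - {"translation": [-28, -30, 0], "roll": 0}
    - {"translation": [-28, -30, 0], "roll": 0}
    - {"translation": [-28, -30, 0], "roll": 0}
    - {"translation": [-28, -30, 0], "roll": 0}
    - {"translation": [-28, -30, 0], "roll": 0}
    - {"translation": [0, -35, 0], "roll": 0}
    - {"translation": [0, -35, 0], "roll": 0}
    - {"translation": [0, -35, 0], "roll": 0}
    - {"translation": [0, -35, 0], "roll": 0}
    - {"translation": [0, -35, 0], "roll": 0}
  fingers: 0
  grip_force: 10

```text
time: 2.22
tool_pos: [0.4303, 0.0572, 0.2268]
tool_rot: [3.141, 0.0, -3.141]
contact_force: [0.5, -0.4, 0.4]
opening: 0.0007
grip_force: 0.0
```

Emit:
step_arm:
  commands:
    - {"translation": [0, -35, 0], "roll": 0}
    - {"translation": [0, -35, 0], "roll": 0}
    - {"translation": [0, -35, 0], "roll": 0}
    - {"translation": [0, -35, 0], "roll": 0}
    - {"translation": [0, -35, 0], "roll": 0}
    - {"translation": [0, -35, 0], "roll": 0}
    - {"translation": [0, -35, 0], "roll": 0}
    - {"translation": [0, -20, 0], "roll": 0}
    - {"translation": [0, 0, 0], "roll": 0}
    - {"translation": [0, 0, 0], "roll": 0}
    - {"translation": [0, 0, 0], "roll": 0}

```text
time: 3.13
tool_pos: [0.4304, -0.2054, 0.2266]
tool_rot: [3.141, -0.0, -3.141]
contact_force: [-0.5, 0.7, -0.2]
opening: 0.0006
grip_force: 0.0
```

```bash
python3 - <<'E'
from cell import *
import cv2,numpy as np
o=observe();print(o['time'],o['tool_pos'],o['tool_rot'],o['opening'],o['contact_force'])
im=read_camera('wrist');cv2.imwrite('pics/w1.png',im[:,:,::-1])
c=get_calibration('wrist');np.savez('w1.npz',K=c['camera_matrix'],T=c['world_from_camera'])
print(np.round(c['world_from_camera'],3), [k for k in c])
for n in ['button_top','lid_edge','lid_hinge','case']:
    print(n,[(np.round(d['at'],3).tolist(),round(d['confidence'],2)) for d in search_frame('wrist',n)[:2]])
E
```

```text
3.1333 [ 0.43044686 -0.20543533  0.22656133] [ 3.14077830e+00 -3.50438258e-04 -3.14136507e+00] 0.0006019965300618859 [-0.53008494  0.67850759 -0.17088698]
[[-0.002 -0.967 -0.256  0.362]
 [ 1.    -0.002 -0.001 -0.204]
 [ 0.    -0.256  0.967  0.386]
 [ 0.     0.     0.     1.   ]] ['camera_matrix', 'world_from_camera']
button_top [([0.472, -0.22, 0.054], 0.79)]
lid_edge [([0.568, -0.207, 0.076], 0.44)]
lid_hinge [([0.467, -0.214, 0.043], 0.78)]
case [([0.464, -0.215, 0.043], 0.84)]
```

View pics/w1.png

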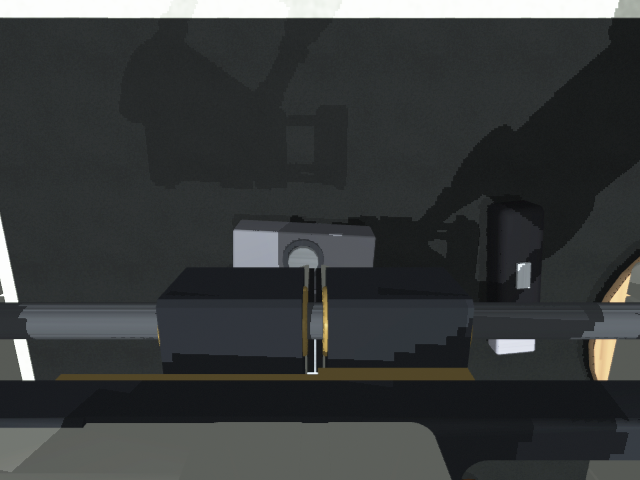

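```bash
cat > h.py <<'E'
import numpy as np,cv2
from cell import get_calibration
def ray(c,p):
    K,T=c['camera_matrix'],c['world_from_camera']
    v=np.linalg.inv(K)@[p[0],p[1],1];v=T[:3,:3]@[v[0],-v[1],-v[2]]
    return T[:3,3],v/np.linalg.norm(v)
def at_z(c,p,z):
    o,v=ray(c,p);return o+v*(z-o[2])/v[2]
E
python3 - <<'E'
from h import *
def blob(f,x,y,w):
    g=cv2.imread(f,0)[y-w:y+w,x-w:x+w]
    t,b=cv2.threshold(g,0,255,cv2.THRESH_OTSU)
    n,l,s,ce=cv2.connectedComponentsWithStats(b);k=l[w,w]
    print(f,t,s[k],n);return ce[k]+[x-w,y-w]
ct,cs=get_calibration('top'),get_calibration('scene')
pt=blob('pics/top0.png',451,314,13);ps=blob('pics/scene0.png',226,181,9)
print(pt,ps,at_z(ct,pt,.052),at_z(cs,ps,.052))
(o1,v1),(o2,v2)=ray(ct,pt),ray(cs,ps)
s=np.linalg.lstsq(np.c_[v1,-v2],o2-o1,rcond=None)[0];print('tri',o1+s[0]*v1,o2+s[1]*v2)
d=np.load('w1.npz');cw={'camera_matrix':d['K'],'world_from_camera':d['T']}
print('wrist front top edge',at_z(cw,(233,230),.043),at_z(cw,(375,237),.043))
print('top front',at_z(ct,(414,327),.043),at_z(ct,(485,330),.043),'lid back',at_z(ct,(425,241),.071),at_z(ct,(491,245),.071))
a=cv2.imread('pics/top0.png')[225:345,390:510];b=cv2.imread('pics/w1.png')[200:280,220:390]
cv2.imwrite('pics/z.png',np.hstack([cv2.resize(a,(400,400),interpolation=2),cv2.resize(b,(400,400*80//170),interpolation=2).copy() if 0 else cv2.copyMakeBorder(cv2.resize(b,(400,188),interpolation=2),0,212,0,0,0)]))
E
```

```text
pics/top0.png 169.0 [  6   6  15  15 169] 2
pics/scene0.png 138.0 [ 2  4 12  8 73] 3
[451.17159763 314.08284024] [224.49315068 179.30136986] [ 0.47872131 -0.21559624  0.052     ] [ 0.47994215 -0.2186164   0.052     ]
tri [ 0.47864377 -0.21601336  0.05070085] [ 0.4794449  -0.21888455  0.05157489]
wrist front top edge [ 0.45454268 -0.27810943  0.043     ] [ 0.46091119 -0.14924556  0.043     ]
top front [ 0.4545374 -0.1497968  0.043    ] [ 0.44999629 -0.28036022  0.043     ] lid back [ 0.60863246 -0.1646939   0.071     ] [ 0.60312854 -0.2845041   0.071     ]
```

View pics/z.png

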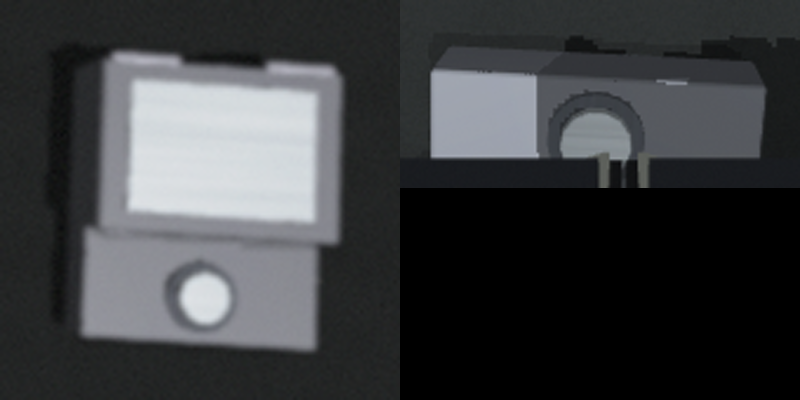

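Emit:
step_arm:
  commands:
    - {"translation": [-16, -4, 0], "roll": 0}
    - {"translation": [-30, -8, 10], "roll": 0}
    - {"translation": [0, 0, 35], "roll": 0.045}
    - {"translation": [0, 0, 35], "roll": 0}
    - {"translation": [0, 0, 35], "roll": 0}
    - {"translation": [0, 0, 25], "roll": 0}
    - {"translation": [0, 0, 10], "roll": 0}
    - {"translation": [0, 0, 0], "roll": 0}
    - {"translation": [0, 0, 0], "roll": 0}
    - {"translation": [0, 0, 0], "roll": 0}

```text
time: 4.22
tool_pos: [0.4779, -0.2187, 0.0785]
tool_rot: [-3.14, 0.003, 3.097]
contact_force: [0.7, 0.4, 0.8]
opening: 0.0006
grip_force: 0.0
```

```bash
python3 - <<'E'
from cell import *
import cv2
o=observe();print(o['time'],o['tool_pos'],o['tool_rot'],o['contact_force'])
a=cv2.resize(read_camera('scene')[130:250,130:290],(400,300),interpolation=2);b=cv2.resize(read_camera('wrist'),(400,300))
cv2.imwrite('pics/p1.png',cv2.hconcat([a,b])[:,:,::-1])
E
```

```text
4.2167 [ 0.47785188 -0.21866947  0.07851725] [-3.13995211e+00  2.94478343e-03  3.09727557e+00] [0.73829122 0.41028544 0.82985023]
```

View pics/p1.png

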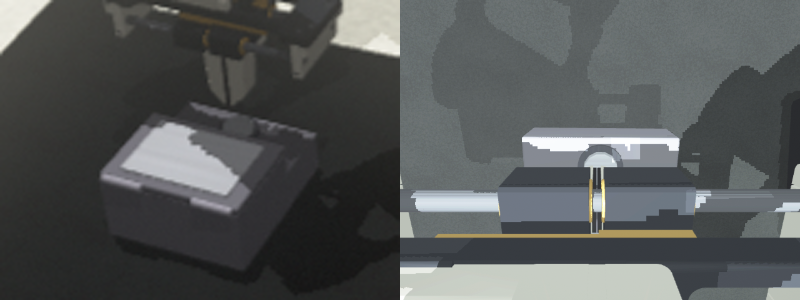

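Emit:
step_arm:
  commands:
    - {"translation": [0, 0, 10], "roll": 0}
    - {"translation": [0, 0, 10], "roll": 0}
    - {"translation": [0, 0, 3], "roll": 0}
    - {"translation": [0, 0, 2], "roll": 0}
    - {"translation": [0, 0, 2], "roll": 0}
    - {"translation": [0, 0, 2], "roll": 0}
    - {"translation": [0, 0, 1.5], "roll": 0}
    - {"translation": [0, 0, 0], "roll": 0}
    - {"translation": [0, 0, 0], "roll": 0}

```text
time: 5.07
tool_pos: [0.4763, -0.2179, 0.0463]
tool_rot: [3.141, -0.001, 3.097]
contact_force: [-3.7, 1.7, 4.3]
opening: 0.0003
grip_force: 2.4
```

```bash
python3 - <<'E'
from cell import *
import cv2
o=observe();print(o['time'],o['tool_pos'],o['contact_force'])
a=cv2.resize(read_camera('scene')[130:250,130:290],(400,300),interpolation=2)
cv2.imwrite('pics/p2.png',a[:,:,::-1])
print(search_frame('scene','lid_edge'))
E
```

```text
5.0667 [ 0.4763228  -0.2179302   0.04633691] [-3.74146712  1.68669889  4.33181177]
[{'at': [0.5848, -0.2156, 0.1129], 'confidence': 0.68}]
```

View pics/p2.png

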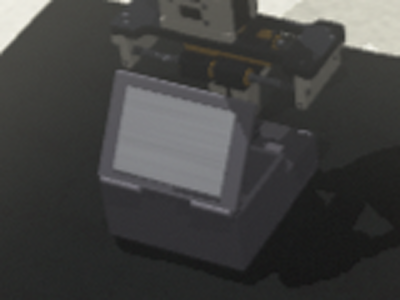

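Emit:
step_arm:
  commands:
    - {"translation": [0, 0, -5], "roll": 0}
    - {"translation": [0, 0, -14], "roll": 0}
    - {"translation": [0, 0, -20], "roll": 0}
    - {"translation": [0, 0, -15], "roll": 0}
    - {"translation": [0, 0, -5], "roll": 0}
    - {"translation": [-10, 0, 0], "roll": 0}
    - {"translation": [-15, 0, 0], "roll": 0}
    - {"translation": [-10, 0, 0], "roll": 0}
    - {"translation": [-4, 0, 0], "roll": 0}
    - {"translation": [-4, 0, 0], "roll": 0}
    - {"translation": [-4, 0, 0], "roll": 0}
    - {"translation": [-4, 0, 0], "roll": 0}
    - {"translation": [-4, 0, 0], "roll": 0}
    - {"translation": [-4, 0, 0], "roll": 0}
    - {"translation": [-4, 0, 0], "roll": 0}
    - {"translation": [-4, 0, 0], "roll": 0}

```text
time: 6.5
tool_pos: [0.5438, -0.2211, 0.1052]
tool_rot: [3.141, -0.0, 3.097]
contact_force: [-0.5, -0.3, 0.5]
opening: 0.0006
grip_force: 0.5
```

```bash
python3 - <<'E'
from cell import *
import cv2
o=observe();print(o['time'],o['tool_pos'],o['contact_force'])
a=cv2.resize(read_camera('scene')[130:250,130:290],(400,300),interpolation=2)
cv2.imwrite('pics/p3.png',a[:,:,::-1])
print(search_frame('scene','lid_edge'))
E
```

```text
6.5 [ 0.54376009 -0.22113625  0.10522469] [-0.45570545 -0.26206267  0.49819266]
[{'at': [0.5859, -0.2148, 0.1126], 'confidence': 0.64}]
```

View pics/p3.png

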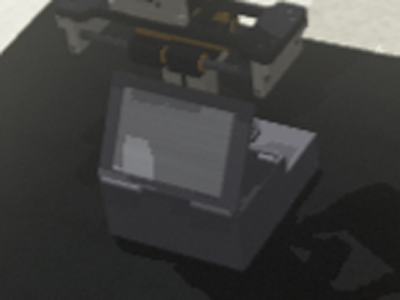

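Emit:
step_arm:
  commands:
    - {"translation": [-4, 0, 0], "roll": 0}
    - {"translation": [-4, 0, 0], "roll": 0}
    - {"translation": [-4, 0, 0], "roll": 0}
    - {"translation": [-4, 0, 0], "roll": 0}
    - {"translation": [-4, 0, 0], "roll": 0}
    - {"translation": [-4, 0, 0], "roll": 0}
    - {"translation": [-4, 0, 0], "roll": 0}
    - {"translation": [-4, 0, 0], "roll": 0}
    - {"translation": [-4, 0, 0], "roll": 0}
    - {"translation": [-4, 0, 0], "roll": 0}

```text
time: 7.43
tool_pos: [0.584, -0.2229, 0.1052]
tool_rot: [3.142, 0.0, 3.097]
contact_force: [0.1, -0.3, 0.1]
opening: 0.0003
grip_force: 0.1
```

```bash
python3 - <<'E'
from cell import *
import cv2
o=observe();print(o['time'],o['tool_pos'],o['contact_force'])
a=cv2.resize(read_camera('scene')[130:250,130:290],(400,300),interpolation=2)
cv2.imwrite('pics/p4.png',a[:,:,::-1])
print(search_frame('scene','lid_edge'))
E
```

```text
7.4333 [ 0.58398403 -0.22290802  0.10518215] [ 0.10845383 -0.32614286  0.0720461 ]
[{'at': [0.6047, -0.2131, 0.119], 'confidence': 0.95}]
```

View pics/p4.png

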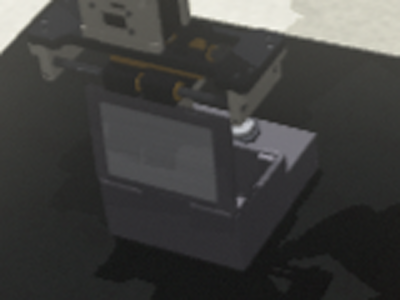

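Emit:
step_arm:
  commands:
    - {"translation": [-3, 0, 0], "roll": 0}
    - {"translation": [-3, 0, 0], "roll": 0}
    - {"translation": [-3, 0, 0], "roll": 0}
    - {"translation": [-3, 0, 0], "roll": 0}
    - {"translation": [-3, 0, 0], "roll": 0}
    - {"translation": [-3, 0, 0], "roll": 0}
    - {"translation": [-3, 0, 0], "roll": 0}
    - {"translation": [0, 0, 0], "roll": 0}
    - {"translation": [0, 0, 0], "roll": 0}

```text
time: 8.28
tool_pos: [0.6041, -0.2238, 0.105]
tool_rot: [3.141, -0.001, 3.097]
contact_force: [-2.6, -0.2, 0.3]
opening: 0.0007
grip_force: 1.4
```

```bash
python3 - <<'E'
from cell import *
import cv2
o=observe();print(o['time'],o['tool_pos'],o['contact_force'])
a=cv2.resize(read_camera('scene')[130:250,130:290],(400,300),interpolation=2)
cv2.imwrite('pics/p5.png',a[:,:,::-1])
print(search_frame('scene','lid_edge'))
E
```

```text
8.2833 [ 0.60407828 -0.22379932  0.1049601 ] [-2.58966026 -0.18238459  0.32612453]
[{'at': [0.6287, -0.2156, 0.123], 'confidence': 0.58}]
```

View pics/p5.png

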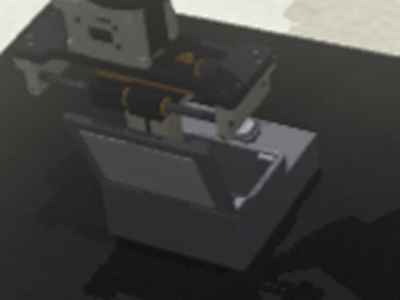

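Emit:
step_arm:
  commands:
    - {"translation": [3, 0, 0], "roll": 0}
    - {"translation": [6, 0, 0], "roll": 0}
    - {"translation": [12, 0, 0], "roll": 0}
    - {"translation": [20, 0, 0], "roll": 0}
    - {"translation": [20, 0, 0], "roll": 0}
    - {"translation": [20, 0, -10], "roll": 0}
    - {"translation": [20, 0, -30], "roll": 0}
    - {"translation": [10, 0, -30], "roll": 0}
    - {"translation": [10, 0, -30], "roll": 0}
    - {"translation": [0, 0, 0], "roll": 0}
    - {"translation": [0, 0, 0], "roll": 0}
    - {"translation": [0, 0, 0], "roll": 0}

```text
time: 9.38
tool_pos: [0.4834, -0.2183, 0.205]
tool_rot: [3.142, 0.0, 3.097]
contact_force: [-1.0, 0.5, -0.7]
opening: 0.0003
grip_force: 0.0
```

```bash
python3 - <<'E'
from cell import *
import cv2
o=observe();print(o['time'],o['tool_pos'],o['contact_force'])
a=read_camera('scene')
cv2.imwrite('pics/p6.png',a[:,:,::-1])
print(search_frame('scene','lid_edge'))
E
```

```text
9.3833 [ 0.48343781 -0.21831154  0.20495317] [-0.992717    0.53406631 -0.68724375]
[{'at': [0.628, -0.2167, 0.1248], 'confidence': 0.71}]
```

View pics/p6.png

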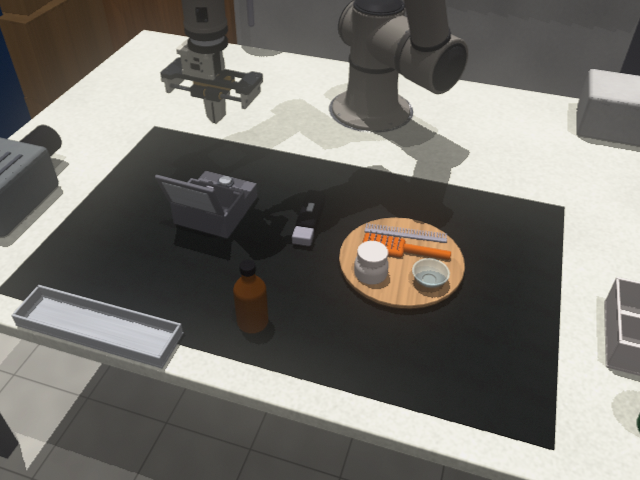

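The lid's free edge, at about (165,180) to (218,208), leans back past upright. Its position hasn't changed since the fingers let go. The arm is clear and nothing else has moved.

```bash
python3 -c "
from cell import *
print(hand_in())"
```

```text
the job is handed in; nothing more can be done
None
```

I pressed the button, the lid popped up, and I led it slowly back until it rested open on its stop; nothing else looked moved in the last picture, and the job was handed in at about 9.5 s on the robot's clock.

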